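Line up pillow-block bearings in a tilting fence tray and lock the row with a studded bar

ROBOT

A 6-joint arm with a two-finger parallel gripper is mounted at the origin on a cart in front of the work surface, level with it; the furniture and walls round the work are solid. World frame = base frame: x ahead of the robot, y to its left, z up, the work surface at z = 0. Lengths are in mm, angles in rad, forces in N, time in s.
With the tool pointing down it reaches from about 275 to 850 mm from the base axis. Payload 19 kg.
Tool frame: the origin (TCP) lies at the very end of the fingers, on their centre line; the grasp point (between the pads) lies 19 mm behind it; z points along the fingers, x is the direction in which the jaws open and shut, and the axes are right-handed (so a half turn about z gives the same grasp; the last joint's range is limited). The gripper opens to 85 mm and grips with 20 to 120 N. Pads are 22 mm wide; open, the fingers measure 114 mm over their backs; the gripper's body (76 mm by 85 mm) begins 54 mm behind the grasp point. The pads swing forward as they close: fully open they stand 13 mm farther back than shut.
Start: joints at [1.121, 0.15, 1.437, -0, 1.554, -0.134], TCP at [178.585, 546.532, 231.267] pointing down, gripper open.
Joint ranges: [-2.8, 2.8], [-0.68, 2.1], [0.12, 2.68], [-1.39, 4.53], [0.16, 2.79], [-2.81, 2.81]. Speed limits (rad/s): [1.89, 1.89, 2.22, 3.01, 3.01, 3.01].

INTERFACE

Orientations are given as a unit quaternion [x, y, z, w].
In Python, from workcell import r, telemetry, viewer, workorder gives the robot as it stands. Calls block until the motion is done:
- r.move_to(position, orientation): joint-space move of the TCP to a pose.
- r.move_linear(position, rot=None, max_speed=150, f_stop=None): straight line of the TCP; rot=None keeps the orientation; max_speed is the mean speed in mm/s. With f_stop (N) it stops when the force on the tool has changed by that much, and returns True; else False.
- r.move_j(angles): joint-space move.
- r.let_go() and r.grab(): open the fingers fully, or close them until they stop; the grip force is fixed at half the most.
- r.hold(seconds).
- r.inverse_kinematics(position, orientation): joint angles nearest the present ones, or None.
- telemetry.sense(): the state.
- viewer.snapshot(name): name is "side" or "top"; returns (picture, depth): 420x560x3 uint8, red, green, blue; 420x560 float32, mm along the optical axis (not along the pixel's ray), 0 where there is no reading.
- viewer.camera_params(name): a dict with "mtx" (3x3 intrinsics, pixels), "R" (3x3) and "t" (3): a world point X has camera coordinates R X + t. Camera axes: x right, y down, z forward; pixel columns grow to the right and rows downward; lengths in mm; the calibration is good to about 2 mm. A picture is of the moment at which its call begins. camera_params takes no time and is no camera call.
A pose or a line that the arm cannot do raises r.Unreachable and nothing moves.
- workorder.sign_off(): hands the job in, once; it reports no verdict.
The state is a dict: "time": time; "joint_positions": joint angles; "qvel": joint speeds; "effort": joint torques, N m; "ee_pos": TCP position; "eef_rot": TCP orientation; "force": force on the tool from outside, world axes, zero at the start; "torque": the same for the moment, N m; "grip_width": finger opening in mm.
Only numpy, scipy, OpenCV 4.12 (cv2) and the standard library are available. Lean on these libraries where they do the work, as an engineer would, in place of code of your own. Each camera call takes 0.05 s, during which the arm holds its last target.

TASK

Take the marker pen out of the tilting tray and lay it on the table, then stand all the loose pillow-block bearings on their feet in the tray, side by side with the length of each foot pointing at the fence. Lift the tray steeply by its black handle so that they slide down flush against the fence in a single row, and lower it until it lies flat again. Then turn the L-shaped retaining bar so that its three holes match the three studs of the tray, and slide it on until it lies flat on the tray floor in front of the row, so that it holds every bearing against the fence.

Things in the scene. Friction and masses are not known exactly. Their poses are not given: they have to be found in the camera images.
- bearing_block_1: one of 3 or 4 identical grey pillow-block bearings (absent: None), standing, 0.22 kg. Origin: centre of the foot's underside, z up. Foot 70 (x) x 46 (y) x 12 mm high; on it a housing 44 (x) x 28 mm (y), flat-sided from z = 12 to 30 mm, round above to z = 52 mm, bore along y. The same when turned half round. Grip the housing across 44 or 28 mm.
- bearing_block_2: one of 3 or 4 identical grey pillow-block bearings (absent: None), standing, 0.22 kg. Origin: centre of the foot's underside, z up. Foot 70 (x) x 46 (y) x 12 mm high; on it a housing 44 (x) x 28 mm (y), flat-sided from z = 12 to 30 mm, round above to z = 52 mm, bore along y. The same when turned half round. Grip the housing across 44 or 28 mm.
- bearing_block_3: one of 3 or 4 identical grey pillow-block bearings (absent: None), standing, 0.22 kg. Origin: centre of the foot's underside, z up. Foot 70 (x) x 46 (y) x 12 mm high; on it a housing 44 (x) x 28 mm (y), flat-sided from z = 12 to 30 mm, round above to z = 52 mm, bore along y. The same when turned half round. Grip the housing across 44 or 28 mm.
- bearing_block_4: one of 3 or 4 identical grey pillow-block bearings (absent: None), standing, 0.22 kg. Origin: centre of the foot's underside, z up. Foot 70 (x) x 46 (y) x 12 mm high; on it a housing 44 (x) x 28 mm (y), flat-sided from z = 12 to 30 mm, round above to z = 52 mm, bore along y. The same when turned half round. Grip the housing across 44 or 28 mm.
- fence (a point): middle of the line where the tray floor meets the fence's inner face, 40 mm above the table. Tray axes (tilt with it): x out through the fence, y along it, z up. Floor: x = 0 (fence, 30 mm high) to -185 (front lip, 10 mm high), y = -145 to 145 mm (side walls 18 mm). A bearing flush and lengthwise to x has its origin at x = -35 mm, z = 0; at x = -110 it stands free of fence and lip.
- tray (a joint): tilt of the tray, rad: 0 flat on its buffers, grows to 0.75 (stop) as the handle is lifted. The hinge axis lies along y at x = +10, z = -10 mm in the frame of point fence. Damped (2 N m s/rad), no spring: let go, it sinks back flat. Lifting it loaded takes 5 to 10 N. The bearings slide from about 0.3 rad; 0.65 rad is sure.
- handle (a point): middle of the tray's round black handle bar, 14 mm thick, 110 mm long along the tray's y, in front of the lip; at (-230, 0, 20) mm in the frame of point fence, 250 mm from the hinge axis. 34 mm free between it and the lip. Pinch it from above across its thickness; it turns in the grip as the tray tilts.
- stud1 (a point): foot of a steel stud on the tray floor, 10 mm in diameter, 30 mm high, the top 7 mm tapered; tray axes as point fence; in that frame at (-89,128,0) mm
- stud2 (a point): foot of a steel stud on the tray floor, 10 mm in diameter, 30 mm high, the top 7 mm tapered; tray axes as point fence; in that frame at (-129,128,0) mm
- stud3 (a point): foot of a steel stud on the tray floor, 10 mm in diameter, 30 mm high, the top 7 mm tapered; tray axes as point fence; in that frame at (-89,-128,0) mm
- bar: L-shaped steel retaining bar, 0.30 kg, 10 mm thick, 286 mm long (y), 28 mm wide (x), an arm at its +y end to x = -54 mm. Origin: underside, below the grip, a black upright 14 (y) x 30 mm (x), top z = 50 mm; pinch it across 14 mm. 13 mm holes 1, 2, 3 at (0,128), (-40,128), (0,-128) mm go on studs 1, 2, 3; seated, it lies at (-89,0,0) in the frame of point fence, axes alike.
- marker: a marker pen left lying in the tray, 135 mm long (y) and about 17 mm thick, 0.03 kg; origin: centre of its underside. It may roll.
- hole1 (a point): centre of hole 1 of the bar, at the underside
- hole2 (a point): centre of hole 2 of the bar, at the underside
- hole3 (a point): centre of hole 3 of the bar, at the underside
Mind the look-alikes: they are no part of the job. What is shaped like the bearing_block_2 but blue, purple or red is not meant.

How it is judged (in metres and radians):
On the way, in this order (a step that is already met when the one before it is completed fails the run):
1. the marker lies on the table, every bearing stands in the tray and the tray lies flat (x of bearing_block_1 in the frame of fence between -0.165 and -0.02 m and y of bearing_block_1 in the frame of fence between -0.125 and 0.125 m and z of bearing_block_1 in the frame of fence between -0.006 and 0.006 m and x of bearing_block_2 in the frame of fence between -0.165 and -0.02 m and y of bearing_block_2 in the frame of fence between -0.125 and 0.125 m and z of bearing_block_2 in the frame of fence between -0.006 and 0.006 m and x of bearing_block_3 in the frame of fence between -0.165 and -0.02 m and y of bearing_block_3 in the frame of fence between -0.125 and 0.125 m and z of bearing_block_3 in the frame of fence between -0.006 and 0.006 m and x of bearing_block_4 in the frame of fence between -0.165 and -0.02 m and y of bearing_block_4 in the frame of fence between -0.125 and 0.125 m and z of bearing_block_4 in the frame of fence between -0.006 and 0.006 m and angle between each of bearing_block_1, bearing_block_2, bearing_block_3, bearing_block_4's own z axis and vertical below 0.12 rad and value of joint tray below 0.04 rad and height (world z) of marker below 0.03 m), for 0.2 s.
2. the tray is lifted steeply (0.5 rad or more) with every bearing in it (x of bearing_block_1 in the frame of fence between -0.165 and -0.02 m and y of bearing_block_1 in the frame of fence between -0.125 and 0.125 m and z of bearing_block_1 in the frame of fence between -0.006 and 0.006 m and x of bearing_block_2 in the frame of fence between -0.165 and -0.02 m and y of bearing_block_2 in the frame of fence between -0.125 and 0.125 m and z of bearing_block_2 in the frame of fence between -0.006 and 0.006 m and x of bearing_block_3 in the frame of fence between -0.165 and -0.02 m and y of bearing_block_3 in the frame of fence between -0.125 and 0.125 m and z of bearing_block_3 in the frame of fence between -0.006 and 0.006 m and x of bearing_block_4 in the frame of fence between -0.165 and -0.02 m and y of bearing_block_4 in the frame of fence between -0.125 and 0.125 m and z of bearing_block_4 in the frame of fence between -0.006 and 0.006 m and value of joint tray above 0.5 rad), for 0.2 s.
3. the tray is flat again, with every bearing within 5 mm of the fence (x of bearing_block_1 in the frame of fence between -0.165 and -0.02 m and y of bearing_block_1 in the frame of fence between -0.125 and 0.125 m and z of bearing_block_1 in the frame of fence between -0.006 and 0.006 m and x of each of bearing_block_1, bearing_block_2, bearing_block_3, bearing_block_4 in the frame of fence above -0.04 m and angle between the x axis of each of bearing_block_1, bearing_block_2, bearing_block_3, bearing_block_4 and the x axis of fence, either way round below 0.15 rad and angle between each of bearing_block_1, bearing_block_2, bearing_block_3, bearing_block_4's own z axis and vertical below 0.1 rad and x of bearing_block_2 in the frame of fence between -0.165 and -0.02 m and y of bearing_block_2 in the frame of fence between -0.125 and 0.125 m and z of bearing_block_2 in the frame of fence between -0.006 and 0.006 m and x of bearing_block_3 in the frame of fence between -0.165 and -0.02 m and y of bearing_block_3 in the frame of fence between -0.125 and 0.125 m and z of bearing_block_3 in the frame of fence between -0.006 and 0.006 m and x of bearing_block_4 in the frame of fence between -0.165 and -0.02 m and y of bearing_block_4 in the frame of fence between -0.125 and 0.125 m and z of bearing_block_4 in the frame of fence between -0.006 and 0.006 m and value of joint tray below 0.04 rad), for 0.2 s.
At the end, for the whole second after the job is handed in: Tray flat (below 0.04 rad); every bearing upright on its floor, foot end within 8 mm of the fence and lengthwise to it within 0.2 rad; bar flat on the floor (within 4 mm), each hole within 5 mm of its own stud; marker on the table (origin below 30 mm); bearings and bar at rest (x of bearing_block_1 in the frame of fence between -0.165 and -0.02 m and y of bearing_block_1 in the frame of fence between -0.125 and 0.125 m and z of bearing_block_1 in the frame of fence between -0.006 and 0.006 m and x of each of bearing_block_1, bearing_block_2, bearing_block_3, bearing_block_4 in the frame of fence above -0.043 m and angle between the x axis of each of bearing_block_1, bearing_block_2, bearing_block_3, bearing_block_4 and the x axis of fence, either way round below 0.2 rad and angle between each of bearing_block_1, bearing_block_2, bearing_block_3, bearing_block_4's own z axis and vertical below 0.1 rad and x of bearing_block_2 in the frame of fence between -0.165 and -0.02 m and y of bearing_block_2 in the frame of fence between -0.125 and 0.125 m and z of bearing_block_2 in the frame of fence between -0.006 and 0.006 m and x of bearing_block_3 in the frame of fence between -0.165 and -0.02 m and y of bearing_block_3 in the frame of fence between -0.125 and 0.125 m and z of bearing_block_3 in the frame of fence between -0.006 and 0.006 m and x of bearing_block_4 in the frame of fence between -0.165 and -0.02 m and y of bearing_block_4 in the frame of fence between -0.125 and 0.125 m and z of bearing_block_4 in the frame of fence between -0.006 and 0.006 m and linear speed of each of bearing_block_1, bearing_block_2, bearing_block_3, bearing_block_4, bar below 0.02 m/s and height (world z) of marker below 0.03 m and value of joint tray below 0.04 rad and z of bar in the frame of fence below 0.004 m and angle between the z axis of bar and the z axis of fence, either way round below 0.04 rad and distance between hole1 and stud1 below 0.005 m and distance between hole2 and stud2 below 0.005 m and distance between hole3 and stud3 below 0.005 m); the robot touches nothing.
Of bearing_block_1, bearing_block_2, bearing_block_3, bearing_block_4 only 3 to 4 are there at a start; the rules pass over those that are not, and their reading is None.
At some moment in a run one of bearing_block_1, bearing_block_2, bearing_block_3, bearing_block_4, bar may be knocked a few centimetres aside while the robot is not near it.
It also fails if it takes over 210 s, if anything falls off the work surface, if the arm or the gripper's body presses on something with over 40 N, if the wrist force passes 120 N, or if a joint passes its speed limit or range.

## Working session

There is one attempt and no reset: what is moved stays moved. The work goes in short steps, each a Python script; the robot and the scene stay as the last script left them, time stands still between calls to the robot, and variables do not carry over. Pictures are saved under pics/ and viewed, and the job is handed in when it is done.

```bash
ls; mkdir -p pics; python3 - <<'E'
from workcell import r, telemetry, viewer, workorder
import cv2, numpy as np
for n in ("side","top"):
    p,d=viewer.snapshot(n); cv2.imwrite(f"pics/{n}0.png",cv2.resize(p[:,:,::-1],(800,600),interpolation=cv2.INTER_CUBIC)); np.savez(f"pics/{n}0.npz",p=p,d=d)
    print(n,viewer.camera_params(n))
s=telemetry.sense(); print(s)
E
```

```text
pics
side {'mtx': array([[435.78055846,   0.        , 282.80959004],
       [  0.        , 435.78055846, 215.82129445],
       [  0.        ,   0.        ,   1.        ]]), 'R': array([[-0.99997689,  0.00303789,  0.00608269],
       [-0.00409091,  0.44574168, -0.89515229],
       [-0.00543068, -0.89515648, -0.44571894]]), 't': array([ 545.49009086,   57.4807522 , 1347.17283655])}
top {'mtx': array([[426.0883137 ,   0.        , 287.08128327],
       [  0.        , 426.0883137 , 206.3836437 ],
       [  0.        ,   0.        ,   1.        ]]), 'R': array([[ 0.02335295, -0.99967421,  0.01030117],
       [-0.99133987, -0.02448772, -0.12901787],
       [ 0.12922809, -0.00719902, -0.99158876]]), 't': array([  11.4374084 ,  533.95869515, 1107.34244037])}
{'time': 0.1, 'joint_positions': array([ 1.12102665e+00,  1.50905583e-01,  1.43797022e+00, -2.15871330e-05,
        1.55383169e+00, -1.34028828e-01]), 'qvel': array([ 0.00025525, -0.00017677, -0.00180585, -0.00155151, -0.00125086,
        0.00062823]), 'effort': array([ 5.18763802e-03, -7.14371181e+01, -5.71798539e+01,  2.92346294e-05,
        6.79320772e-03, -1.63098787e-05]), 'ee_pos': array([178.48525419, 546.34388892, 230.75155051]), 'eef_rot': array([ 8.09481320e-01,  5.87145367e-01, -4.85794107e-04,  2.73558298e-04]), 'force': array([ 0.19138531, -0.00543432,  0.52187674]), 'torque': array([-0.014402  , -0.00014071, -0.00570879]), 'grip_width': 86.06264387838529}
```

View pics/side0.png

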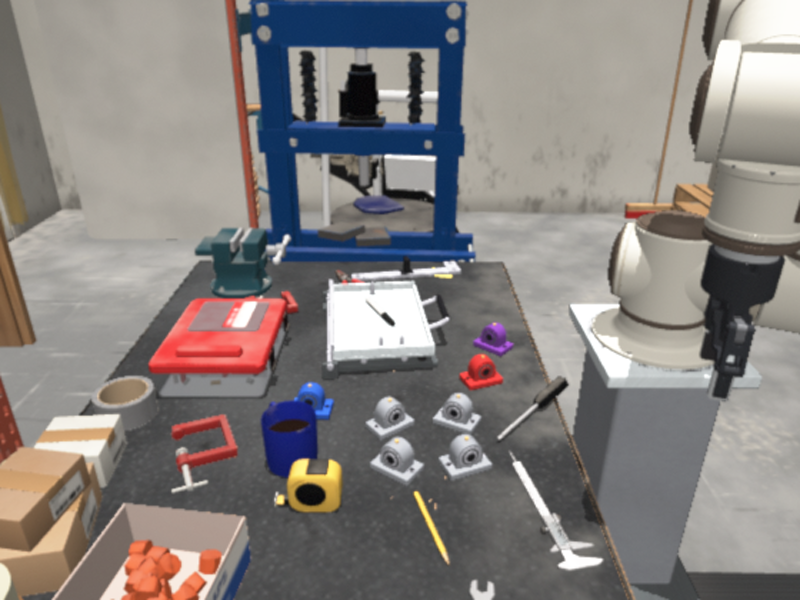

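View pics/top0.png

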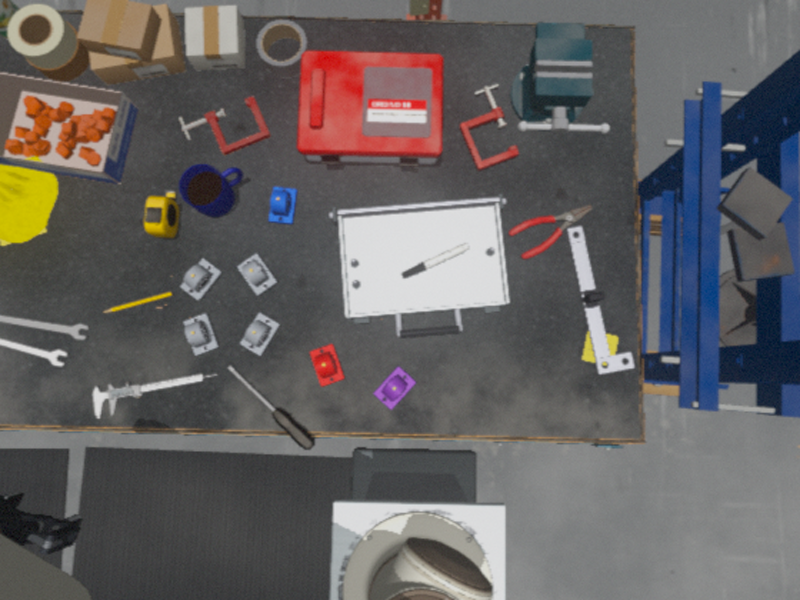

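Seven bearing shapes are visible in the top view at 800 px scale. Four are grey: (200,278), (257,273), (200,333) and (258,333). The look-alikes are blue (283,204), red (326,365) and purple (395,388). The marker is at (435,260) and the bar at (600,300). I'll check these in close crops.

```bash
cat > h.py <<'E'
from workcell import r, telemetry, viewer, workorder
import cv2, numpy as np
from scipy.spatial.transform import Rotation as Ro
def cam(n):
    c=viewer.camera_params(n); return c["mtx"],c["R"],c["t"]
def cloud(n,d):
    K,R,t=cam(n); v,u=np.mgrid[0:420,0:560]
    P=np.stack([(u-K[0,2])/K[0,0]*d,(v-K[1,2])/K[1,1]*d,d],-1)
    W=(P-t)@R; W[d==0]=np.nan; return W
def onplane(n,u,v,z):   # original px
    K,R,t=cam(n); ray=R.T@np.linalg.solve(K,[u,v,1]); o=-R.T@t
    return o+ray*(z-o[2])/ray[2]
def proj(n,X):
    K,R,t=cam(n); p=K@(R@np.asarray(X,float)+t); return p[:2]/p[2]
def crop(n,p,x0,y0,x1,y1,f,name):
    c=cv2.resize(p[y0:y1,x0:x1,::-1],None,fx=f,fy=f,interpolation=cv2.INTER_CUBIC)
    cv2.imwrite(f"pics/{name}.png",c)
def snap(n):
    return viewer.snapshot(n)
def quat(a):  # tool down, jaws (tool x) along world angle a
    ca,sa=np.cos(a),np.sin(a)
    return Ro.from_matrix(np.array([[ca,sa,0],[sa,-ca,0],[0,0,-1]])).as_quat()
E
python3 - <<'E'
from h import *
t=np.load("pics/top0.npz"); p,d=t["p"],t["d"]
crop("top",p,120,165,210,255,6,"c_bear")
crop("top",p,225,130,365,240,5.7,"c_tray")
crop("top",p,370,145,460,270,4.7,"c_bar")
W=cloud("top",d)
print("table z",np.nanmedian(W[280:290,300:330,2]),np.nanstd(W[280:290,300:330,2]))
print("tray floor",np.nanmedian(W[195:210,255:275,2]))
g=W[165:255,120:210]
m=g[...,2]>20
n,l,s,c=cv2.connectedComponentsWithStats(m.astype(np.uint8))
for i in range(1,n):
    q=g[l==i]
    if len(q)>5: print(len(q),c[i]+[120,165],q.mean(0),q[:,2].max())
E
```

```text
table z -0.8063302352258933 2.170804326506382
tray floor 39.318155169975554
210 [178.04761905 190.61904762] [567.46632348 315.63694219  43.82697365] 55.16127438484527
230 [137.77826087 193.87826087] [556.2053454  422.27986462  42.62829347] 57.864908803656924
234 [137.92735043 233.47435897] [450.97748188 414.67125431  42.66080159] 54.90017919407253
221 [180.0678733  232.88235294] [455.13154341 304.0317955   43.66457388] 56.020661927781035
```

View pics/c_bear.png

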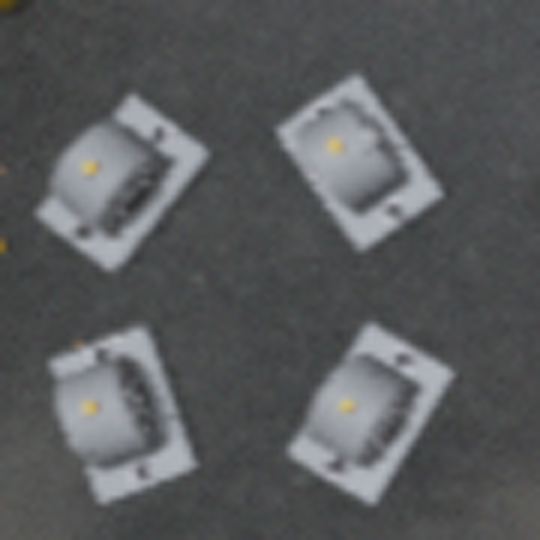

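View pics/c_tray.png

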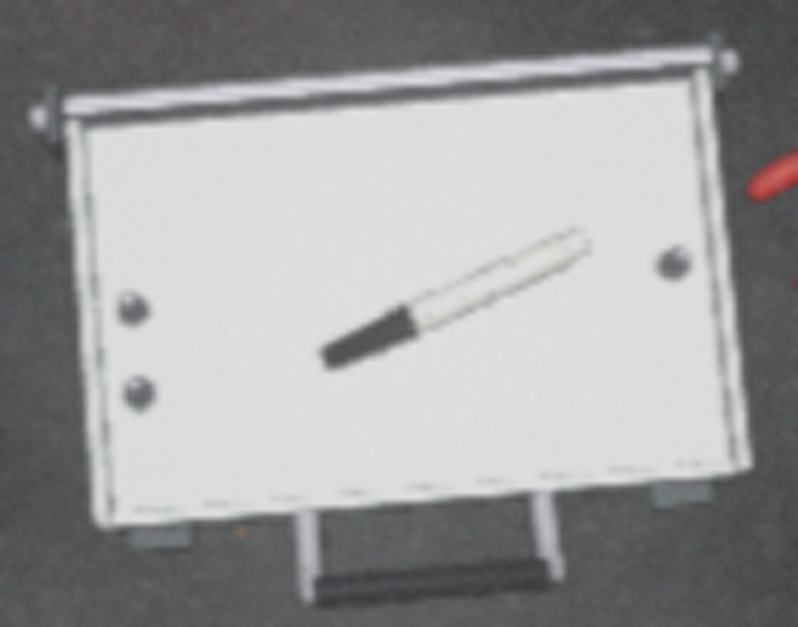

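View pics/c_bar.png

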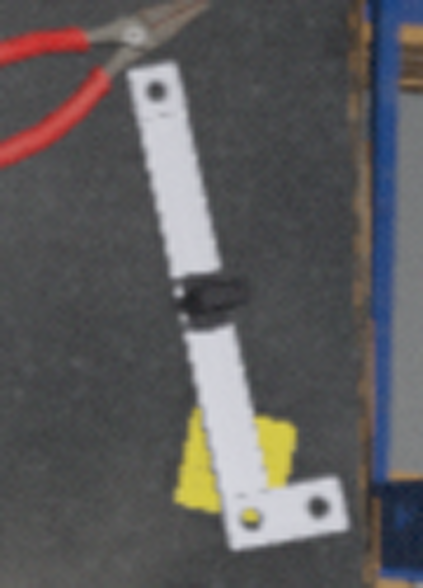

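The crops show:
- **Bearings:** four grey ones, with every foot corner visible.
- **Tray:** studs at (133,308), (139,393) and (674,264) in its crop, and the marker lying diagonally.
- **Bar:** hole 1 at (250,515), hole 2 at (318,505) and hole 3 at (156,90), so it needs about a −90° turn.

Next I'll compute the poses.

```bash
cat >> h.py <<'E'
from scipy.optimize import least_squares
def cp(pts,x0,y0,f): # crop px -> original px
    return [((x+.5)/f-.5+x0,(y+.5)/f-.5+y0) for x,y in pts]
def fit(n,px,model,z0,guess):
    """model pts (mm, local), z0 height of local origin; fit x,y,yaw by reprojection"""
    model=np.asarray(model,float); px=np.asarray(px)
    def W(q):
        c,s=np.cos(q[2]),np.sin(q[2]); 
        return np.c_[q[0]+c*model[:,0]-s*model[:,1],q[1]+s*model[:,0]+c*model[:,1],z0+model[:,2]]
    f=lambda q:(np.array([proj(n,X) for X in W(q)])-px).ravel()
    s=least_squares(f,guess,x_scale=[10,10,.1]); return s.x,np.round(s.fun,2)
E
python3 - <<'E'
from h import *
f=[(35,23,12),(35,-23,12),(-35,-23,12),(-35,23,12)]
B=dict(A=[(132,93),(209,152),(112,272),(37,213)],B=[(276,130),(358,73),(444,192),(362,252)],C=[(48,362),(146,325),(198,465),(100,503)],D=[(372,321),(455,374),(376,505),(289,451)])
g=dict(A=(556,422,-.8),B=(567,315,.6),C=(451,415,.3),D=(455,304,-.6))
for k in B:
    print(k,*fit("top",cp(B[k],120,165,6),f,0,g[k]))
c=5.7
px=cp([(133,308),(139,393),(674,264),(85,127),(690,84),(316,590),(548,574)],225,130,c)
m=[(-89,128,30),(-129,128,30),(-89,-128,30),(0,145,0),(0,-145,0),(-230,55,20),(-230,-55,20)]
# fence: use all / studs
for sel in ([0,1,2],[3,4],[5,6],list(range(7))):
    print("tray",*fit("top",[px[i] for i in sel],[m[i] for i in sel],40,(650,-10,0)))
px=cp([(250,515),(318,505),(156,90)],370,145,4.7)
print("bar",*fit("top",px,[(0,128,10),(-40,128,10),(0,-128,10)],0,(560,-330,1.6)))
px=cp([(330,357),(585,241)],225,130,c)
print("marker",[onplane("top",*q,48) for q in px])
t=np.load("pics/top0.npz");W=cloud("top",t["d"])
u,v=380,240;print("free",W[v,u],W[255,380],W[230,395])
print("cam",-cam("top")[1].T@cam("top")[2])
E
```

```text
A [558.02093294 426.649453    -0.61882159] [ 0.04 -0.17  0.27 -0.08  0.15  0.23 -0.45  0.01]
B [570.280345   319.39214189   0.65930015] [-0.2   0.01 -0.01 -0.25  0.22  0.18 -0.    0.06]
C [4.52833711e+02 4.19358015e+02 4.10228604e-01] [ 0.1  -0.2  -0.17 -0.39 -0.05  0.23  0.13  0.36]
D [455.9791423  307.08218722  -0.51434184] [ 0.   -0.15  0.5  -0.32 -0.3   0.12 -0.2   0.34]
tray [6.88585313e+02 1.28153336e+01 1.09095374e-01] [-0.84  0.03 -0.76  0.22  1.62 -0.3 ]
tray [6.92806875e+02 1.27639779e+01 9.89860757e-02] [-0.15  0.01  0.15 -0.01]
tray [6.93735498e+02 9.65893106e+00 9.31072136e-02] [-0.73  0.05  0.74 -0.06]
tray [6.91127168e+02 1.27465997e+01 1.07309799e-01] [-0.85 -1.01 -0.8  -0.83  1.6  -1.16 -0.14  1.05  0.11  0.16 -0.67  1.23
  0.76  0.52]
bar [ 539.66015031 -320.68620945    1.77362095] [ 0.06  0.39 -0.04 -0.13 -0.03 -0.28]
marker [array([569.44590335,  37.47162918,  48.        ]), array([627.64596924, -80.96196644,  48.        ])]
free [ 451.5825259  -233.13457147   -2.06239276] [ 410.67917407 -233.15862296   -3.0401437 ] [ 4.79877665e+02 -2.74028219e+02  3.39271097e-01]
cam [ 385.96769648   32.48088966 1166.80071639]
```

```bash
cat >> h.py <<'E'
def best(pos,a,ref=None):
    """of a and a+pi choose the one with the smaller joint move / in range"""
    q0=np.array(telemetry.sense()["joint_positions"]); o=None
    for k in (0,np.pi):
        q=r.inverse_kinematics(list(pos),list(quat(a+k)))
        if q is None: continue
        c=np.abs(np.array(q)-q0).max()
        if o is None or c<o[0]: o=(c,a+k)
    return o[1]
def over(x,y,z,a):
    a=best((x,y,z),a); r.move_to([x,y,z],list(quat(a))); return a
def lin(x,y,z,v=150,**k): return r.move_linear([x,y,z],max_speed=v,**k)
def st(m=""):
    s=telemetry.sense(); print(m,"t=%.1f"%s["time"],"ee",np.round(s["ee_pos"],1),"F",np.round(s["force"],1),"w=%.1f"%s["grip_width"])
E
python3 - <<'E'
from h import *
x,y,a=598.5,-21.7,np.radians(26.2)
st(); over(x,y,120,a); st("over")
lin(x,y,43,120); r.grab(); st("grab")
lin(x,y,130,200); st("up")
p,d=snap("side"); crop("side",p,200,150,360,270,5,"m1")
E
```

```text
t=0.1 ee [178.5 546.3 230.8] F [ 0.2 -0.   0.5] w=86.1
over t=2.6 ee [598.6 -20.9 120.2] F [-0.8 -0.1 -0.6] w=85.2
grab t=4.1 ee [598.8 -21.7  43.4] F [-0.5  0.5  5.2] w=13.1
up t=4.7 ee [598.3 -21.7 129.8] F [-0.2 -0.3 -0.8] w=12.8
```

View pics/m1.png

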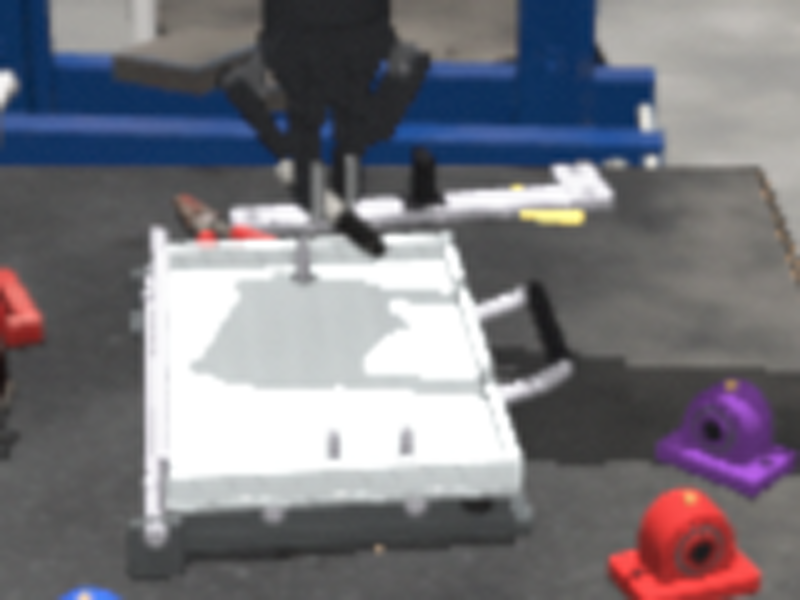

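The marker is held between the pads at about (335,215). I'll lay it right of the tray, then fetch the first bearing.

```bash
python3 - <<'E'
from h import *
x,y=430,-233
over(x,y,110,np.pi/2); lin(x,y,4.5,120,f_stop=8); st("down"); r.let_go(); lin(x,y,110,250); st()
over(470,180,250,0) # out of the way
p,d=snap("top"); np.savez("pics/top1.npz",p=p,d=d); cv2.imwrite("pics/top1.png",cv2.resize(p[:,:,::-1],(800,600),interpolation=cv2.INTER_CUBIC)); st()
E
```

```text
down t=7.0 ee [ 429.3 -232.3    3.4] F [-2.   1.1  9.2] w=13.1
 t=8.3 ee [ 430.  -233.   110.2] F [-0.1 -0.6 -0.3] w=85.3
 t=10.0 ee [470.2 179.2 249.5] F [ 0.2 -0.3 -0.2] w=85.4
```

View pics/top1.png

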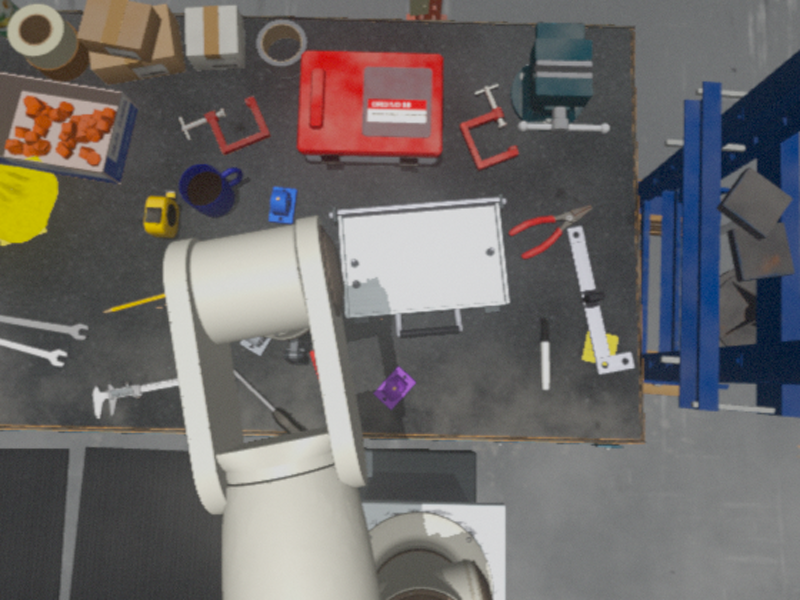

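The marker lies on the table at (545,353). Now bearing B.

```bash
cat >> h.py <<'E'
T=(691.0,12.7,0.105)
def tw(x,y,z=0):
    c,s=np.cos(T[2]),np.sin(T[2]); return np.array([T[0]+c*x-s*y,T[1]+s*x+c*y,40+z])
def pick(x,y,yaw):
    over(x,y,110,yaw); lin(x,y,15,150); r.grab(); st("grab"); lin(x,y,130,250)
def place(sy,sx=-110):
    X=tw(sx,sy); over(X[0],X[1],130,T[2]); lin(X[0],X[1],66,150); h=lin(X[0],X[1],53.5,30,f_stop=6); st("down %s"%h); r.let_go(); lin(X[0],X[1],150,250)
def look(tag):
    for n in ("top","side"):
        p,d=snap(n); np.savez(f"pics/{n}{tag}.npz",p=p,d=d); cv2.imwrite(f"pics/{n}{tag}.png",cv2.resize(p[:,:,::-1],(800,600),interpolation=cv2.INTER_CUBIC))
E
python3 - <<'E'
from h import *
pick(570.3,319.4,.659); place(84); st(); look("2")
t=np.load("pics/top2.npz"); crop("top",t["p"],110,165,250,255,5.7,"t2")
E
```

```text
grab t=12.1 ee [570.7 319.6  15.7] F [-0.3 -0.2  6.2] w=42.6
down True t=14.6 ee [573.2  84.7  55.4] F [0.2 0.4 5.9] w=42.9
 t=15.7 ee [572.9  84.7 150.4] F [ 0.6 -0.5 -0.9] w=85.1
```

View pics/t2.png

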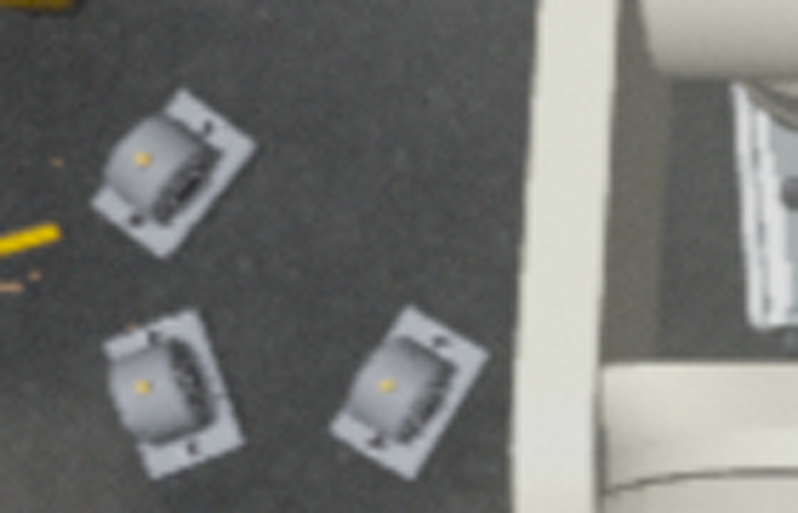

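View pics/side2.png

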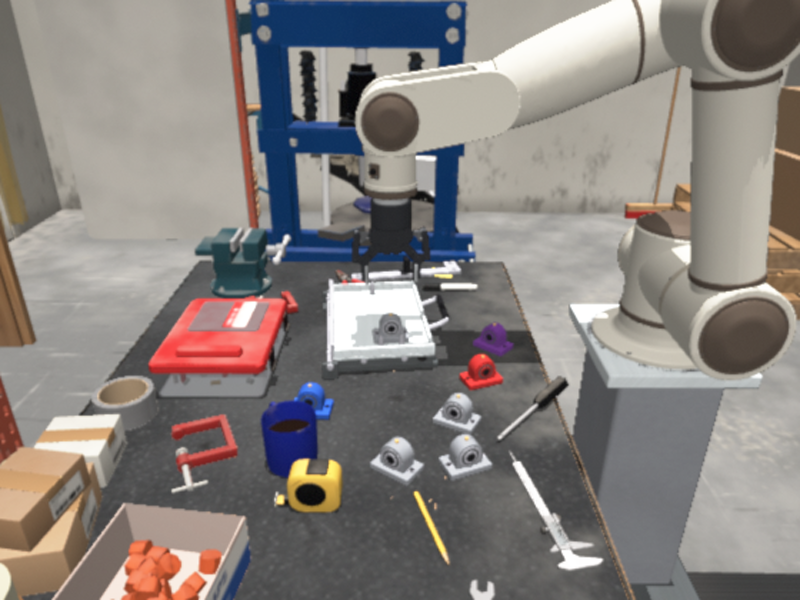

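Bearing B stands in the tray. The oil-nipple dots of A, C and D haven't moved. Next is D, then A.

```bash
python3 - <<'E'
from h import *
pick(456,307.1,-.514); place(28); st(); look("3")
t=np.load("pics/top3.npz"); crop("top",t["p"],110,165,250,255,5.7,"t3")
t=np.load("pics/side3.npz"); crop("side",t["p"],210,180,350,270,5.7,"s3")
E
```

```text
grab t=18.1 ee [456.3 307.3  15.7] F [-1.4 -0.9  5.8] w=42.1
down True t=20.8 ee [579.   29.   55.2] F [ 1.  -0.4  2.4] w=42.5
 t=21.8 ee [578.7  29.  150.4] F [-0.1  0.4 -0.9] w=85.5
```

View pics/t3.png

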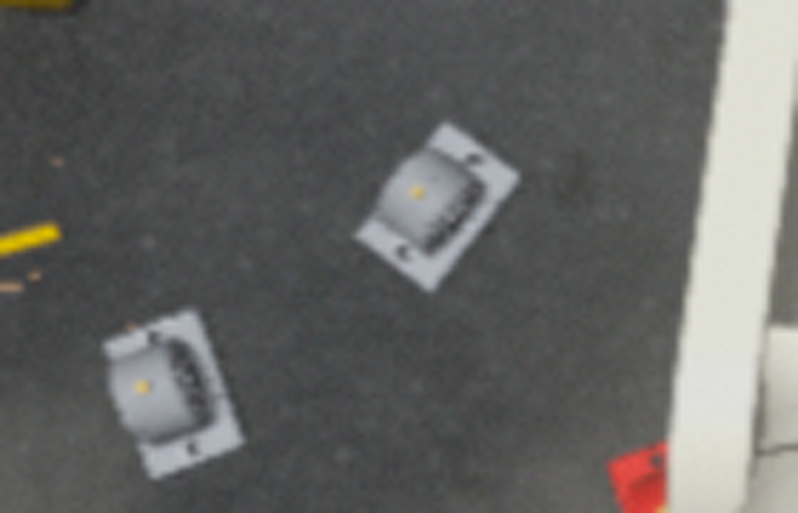

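View pics/s3.png

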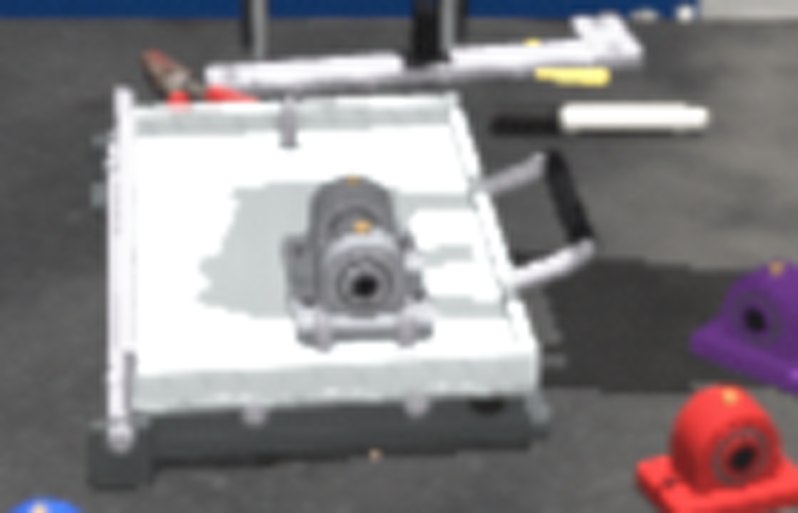

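Bearing A has been knocked: its nipple is now at (417,190) in the crop. I'll refit it from its corners (447,122), (520,177), (432,291) and (357,235).

```bash
python3 - <<'E'
from h import *
f=[(35,23,12),(35,-23,12),(-35,-23,12),(-35,23,12)]
q,res=fit("top",cp([(447,122),(520,177),(432,291),(357,235)],110,165,5.7),f,0,(550,320,-.6)); print(q,res)
pick(*q); place(-28)
st(); pick(452.8,419.4,.41); place(-84); st()
over(450,-330,250,0); look("4"); st()
t=np.load("pics/top4.npz"); crop("top",t["p"],225,130,365,240,5.7,"t4")
t=np.load("pics/side4.npz"); crop("side",t["p"],210,180,350,270,5.7,"s4")
E
```

```text
[545.26000931 298.7688063   -0.61512343] [-0.05 -0.35  0.37 -0.1  -0.1   0.31 -0.22  0.12]
grab t=24.3 ee [545.6 298.9  15.7] F [-1.9 -0.2  6.3] w=42.4
down True t=27.1 ee [584.9 -26.7  55.2] F [ 0.9 -1.   3.6] w=42.7
 t=28.2 ee [584.6 -26.7 150.4] F [-0.2  0.6 -0.7] w=85.6
grab t=31.1 ee [453.1 419.6  15.7] F [ 0.2 -1.3  6.6] w=42.9
down True t=34.6 ee [590.7 -82.5  55.2] F [ 1.5 -0.5  4.5] w=42.5
 t=35.6 ee [590.5 -82.4 150.6] F [-0.6 -0.1 -1.7] w=85.0
 t=36.9 ee [ 450.7 -329.   249.3] F [ 1.   0.5 -0.3] w=85.2
```

View pics/t4.png

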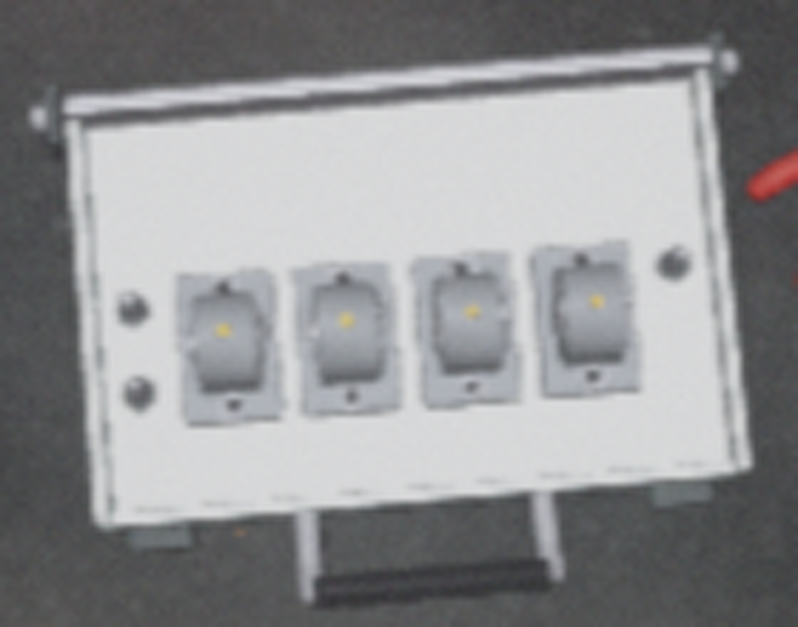

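View pics/s4.png

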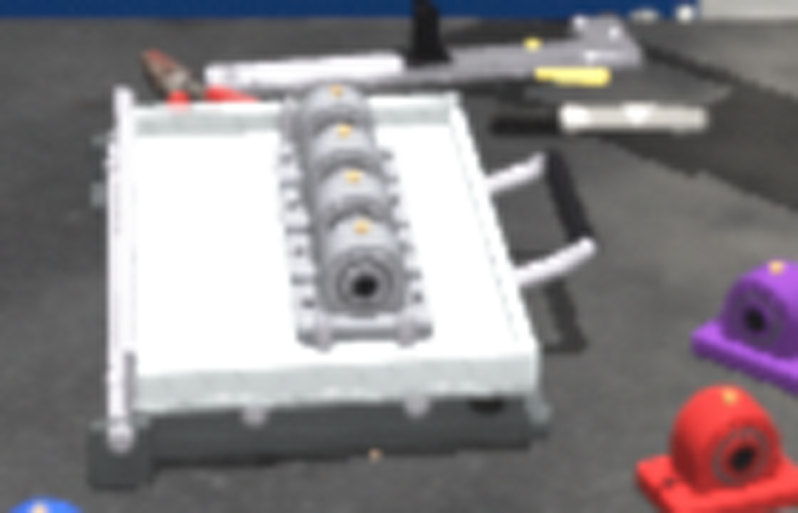

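All four stand in line, parallel, with the tray flat. Next I'll refine the tray pose (studs read at floor level) and lift the tray by the handle.

```bash
python3 - <<'E'
from h import *
t=np.load("pics/top4.npz")
crop("top",t["p"],240,170,260,210,15,"stA"); crop("top",t["p"],335,165,355,185,15,"stB")
px=cp([(133,308),(139,393),(674,264),(85,127),(690,84)],225,130,5.7)
for z in (0,10,20):
    m=[(-89,128,z),(-129,128,z),(-89,-128,z),(0,145,0),(0,-145,0)]
    print(z,*fit("top",px[:3],m[:3],40,(690,12,.1)),*fit("top",px,m,40,(690,12,.1)))
a=cv2.imread("pics/stA.png");b=cv2.imread("pics/stB.png");c=np.zeros((600,620,3),np.uint8);c[:600,:300]=a;c[:300,320:]=b;cv2.imwrite("pics/st.png",c)
E
```

```text
0 [6.93883905e+02 1.31275590e+01 1.08713551e-01] [ 0.02  0.1   0.07 -0.12 -0.09  0.02] [6.93371756e+02 1.26738793e+01 1.03913718e-01] [ 0.01  0.08 -0.02 -0.13 -0.06  0.45 -0.1   0.06  0.16 -0.47]
10 [6.92117268e+02 1.30232221e+01 1.08836931e-01] [-0.26  0.08 -0.2  -0.01  0.47 -0.08] [6.92303847e+02 1.26596381e+01 1.04801981e-01] [-0.27 -0.17 -0.27 -0.25  0.49  0.05 -0.1   0.49  0.16 -0.13]
20 [6.90351067e+02 1.29191454e+01 1.08964178e-01] [-0.55  0.05 -0.48  0.1   1.04 -0.19] [6.91221845e+02 1.26452340e+01 1.05692474e-01] [-0.56 -0.42 -0.54 -0.37  1.05 -0.34 -0.11  0.93  0.16  0.21]
```

View pics/st.png

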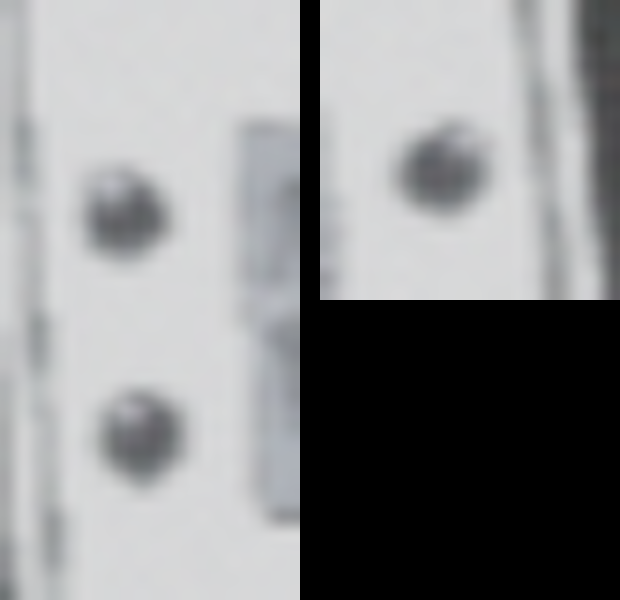

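```bash
sed -i 's/^T=.*/T=(692.5,12.8,0.1055)/' h.py; cat >> h.py <<'E'
DZ=-13.0
def hpos(th):
    c,s=np.cos(th),np.sin(th); x=-240*c+30*s+10; z=240*s+30*c-10
    return tw(x,0,z)+[0,0,DZ]
E
python3 - <<'E'
from h import *
X=hpos(0); print(X)
a=over(X[0],X[1],150,T[2])
for th in (.35,.7): print(r.inverse_kinematics(list(hpos(th)),list(quat(a))))
h=lin(*X,100,f_stop=10); st("down %s"%h); r.grab(); st("grab")
look("5")
t=np.load("pics/side5.npz"); crop("side",t["p"],210,160,350,265,5.7,"s5")
E
```

```text
[463.77879198 -11.42001246  47.        ]
[-1.75874611e-01  3.03016461e-02  1.78221133e+00 -4.44089210e-16
  1.32907968e+00 -2.81374611e-01]
[-1.49320969e-01  9.11668606e-02  1.57788608e+00 -4.44089210e-16
  1.47253972e+00 -2.54820969e-01]
down False t=39.3 ee [464.1 -11.5  47.5] F [ 0.  -0.3 -0. ] w=85.6
grab t=40.0 ee [464.8 -11.3  47.4] F [ 7.5  2.1 -1.8] w=11.6
```

View pics/s5.png

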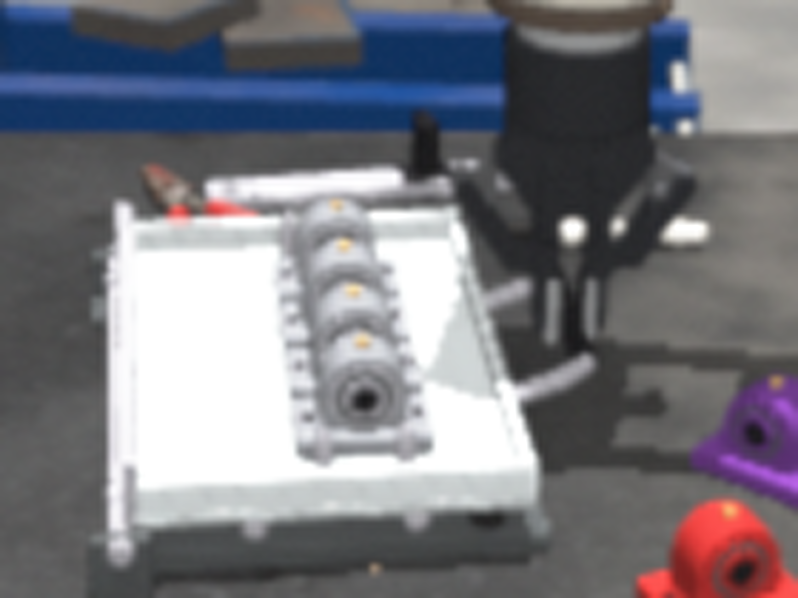

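The fingers are astride the handle at (575,315) with a width of 11.6 mm, so it is held. Lifting now.

```bash
python3 - <<'E'
from h import *
d=np.array(telemetry.sense()["ee_pos"])-hpos(0)
d[2]=0
for th in np.arange(.1,.69,.1).tolist()+[.68]:
    X=hpos(th)+d; lin(*X,45); s=telemetry.sense(); print("%.2f"%th,np.round(s["force"],1),"w=%.1f"%s["grip_width"])
r.hold(1.0); st(); look("6")
t=np.load("pics/side6.npz"); crop("side",t["p"],210,130,370,265,5,"s6")
E
```

```text
0.10 [-1.2 -1.2 -6. ] w=11.8
0.20 [-7.2 -0.8 -3.1] w=11.6
0.30 [-12.7  -1.3   2.1] w=11.6
0.40 [-16.5  -1.    6.6] w=11.4
0.50 [-21.3  -0.   12.7] w=11.6
0.60 [-23.3  -0.3  16.9] w=11.2
0.68 [-19.6   1.6  15.5] w=11.4
 t=45.8 ee [535.8  -3.5 193.5] F [-19.8   1.   16.1] w=11.9
```

View pics/s6.png

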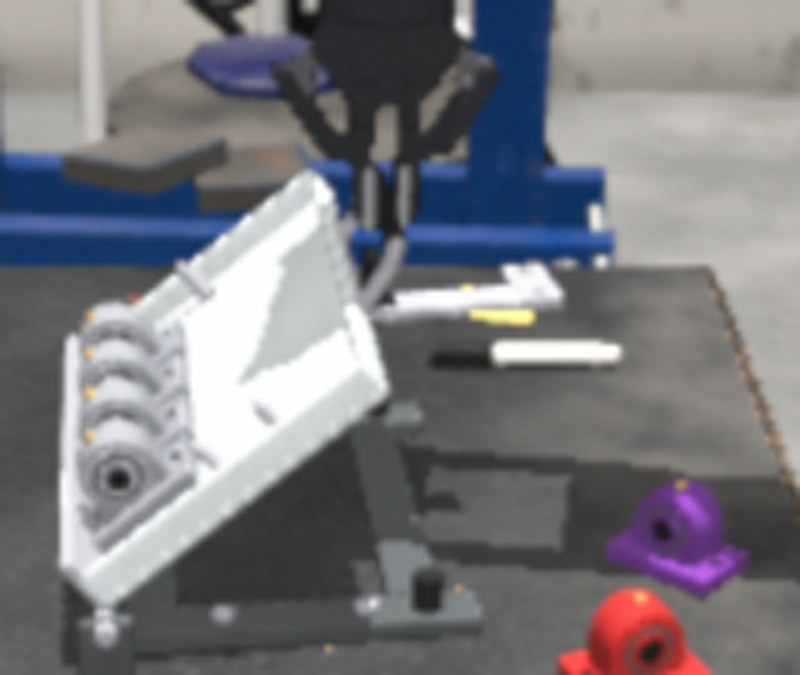

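All four have slid against the fence, and the tray is at about 0.65 rad. Lowering.

```bash
python3 - <<'E'
from h import *
d=np.array(telemetry.sense()["ee_pos"])-hpos(.68); d[2]=0
for th in (.6,.5,.4,.3,.2,.1,.03,0): lin(*(hpos(th)+d*th/.68),45)
st(); r.hold(.3); r.let_go(); X=hpos(0); lin(X[0],X[1],160,150); st()
over(420,-100,260,0); look("7"); st()
t=np.load("pics/top7.npz"); crop("top",t["p"],225,130,365,240,5.7,"t7")
crop("top",t["p"],370,145,460,270,4.7,"b7")
t=np.load("pics/side7.npz"); crop("side",t["p"],210,160,350,265,5.7,"s7")
E
```

```text
t=50.8 ee [464.9 -11.5  47. ] F [11.7  1.5  0.9] w=11.8
 t=52.7 ee [463.4 -11.3 159.1] F [-0.4 -0.6  0.3] w=85.3
 t=53.4 ee [419.9 -99.4 258.6] F [ 0.6  0.7 -0.5] w=85.2
```

View pics/t7.png

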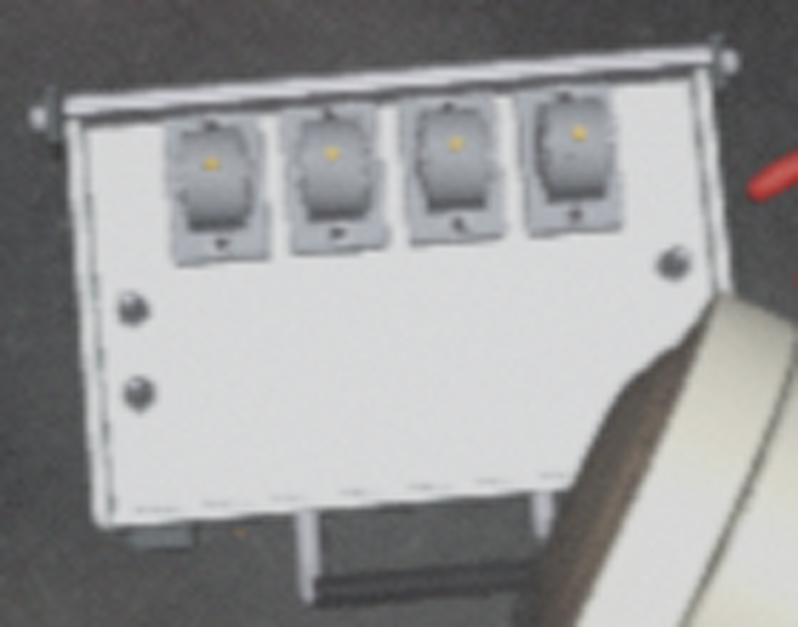

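View pics/b7.png

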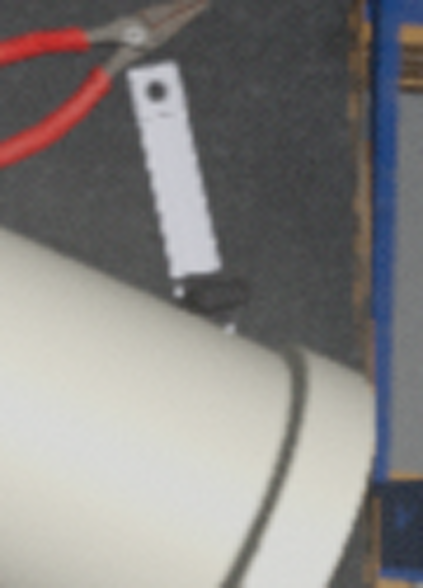

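View pics/s7.png

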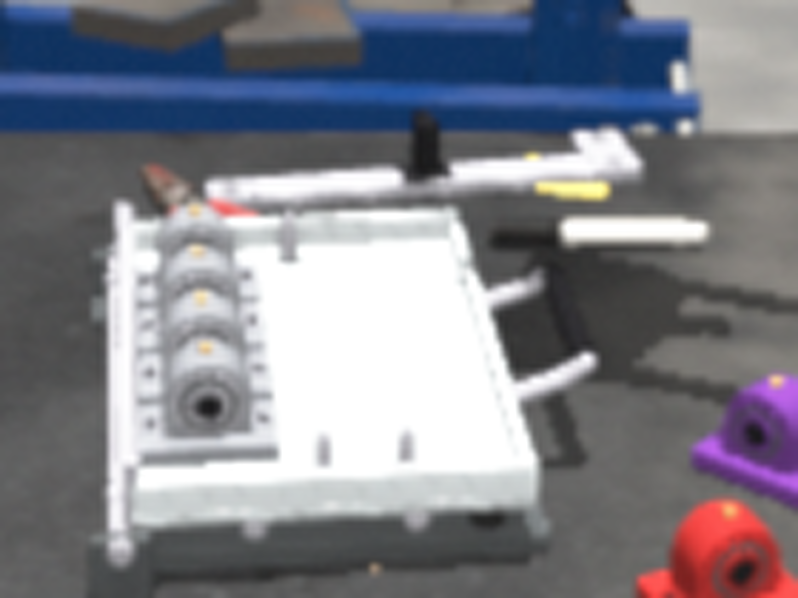

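The row is flush with the fence and the tray is flat, and hole 3 and the grip show the bar hasn't moved. Picking the bar.

```bash
python3 - <<'E'
from h import *
bx,by,yaw=539.66,-320.69,1.7736
rot=T[2]-yaw
P=tw(-89,0)
for k in (0,np.pi,-np.pi):
    a=yaw+np.pi/2+k
    q=r.inverse_kinematics([bx,by,120],list(quat(a))); q2=r.inverse_kinematics([P[0],P[1],130],list(quat(a+rot)))
    print(k,None if q is None else np.round(q,2),None if q2 is None else np.round(q2,2))
a=best((bx,by,120),yaw+np.pi/2)
r.move_to([bx,by,120],list(quat(a))); h=lin(bx,by,16.5,100,f_stop=15); st("down %s"%h); r.grab(); st("grab")
s=telemetry.sense(); lin(bx,by,140,100); st("up")
open("a.txt","w").write(repr(a+rot))
r.move_to([P[0],P[1],130],list(quat(a+rot))); st("over"); look("8")
t=np.load("pics/top8.npz"); crop("top",t["p"],225,120,365,240,5.7,"t8")
t=np.load("pics/side8.npz"); crop("side",t["p"],210,160,350,265,5.7,"s8")
E
```

```text
0 [-0.66  0.32  1.46 -0.    1.36  2.28] [-0.12  0.26  1.51 -0.    1.37 -1.8 ]
3.141592653589793 [-0.66  0.32  1.46 -0.    1.36 -0.86] [-0.12  0.26  1.51 -0.    1.37  1.34]
-3.141592653589793 [-0.66  0.32  1.46 -0.    1.36 -0.86] [-0.12  0.26  1.51 -0.    1.37  1.34]
down False t=55.7 ee [ 540.  -320.9   17.2] F [-0.7  0.5  1.1] w=85.5
grab t=56.4 ee [ 539.7 -320.8   16.7] F [-1.4 -0.   3.1] w=13.2
up t=57.7 ee [ 539.4 -320.5  139.2] F [-0.2  0.3 -2.1] w=13.0
over t=59.7 ee [604.    3.1 130. ] F [ 0.1  0.2 -3. ] w=13.4
```

View pics/t8.png

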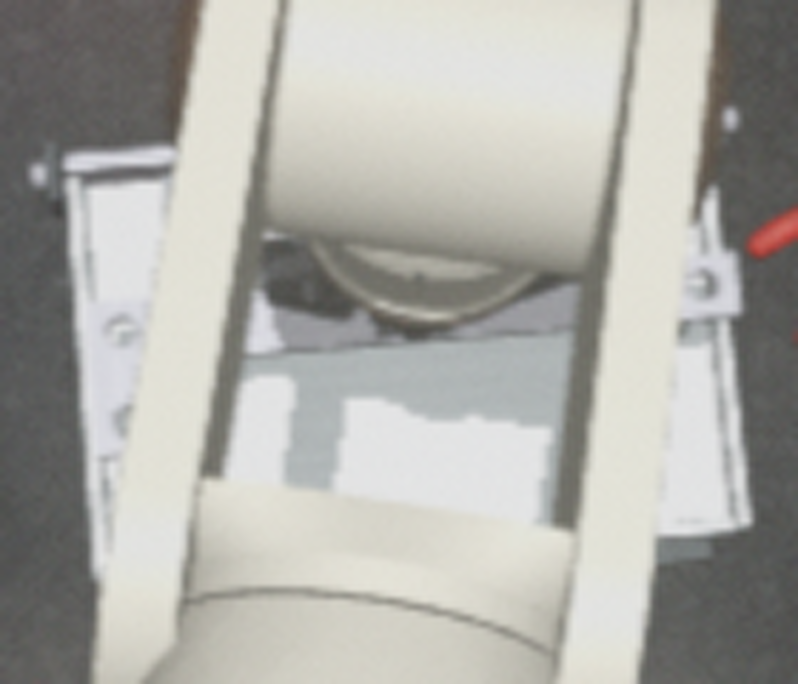

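View pics/s8.png

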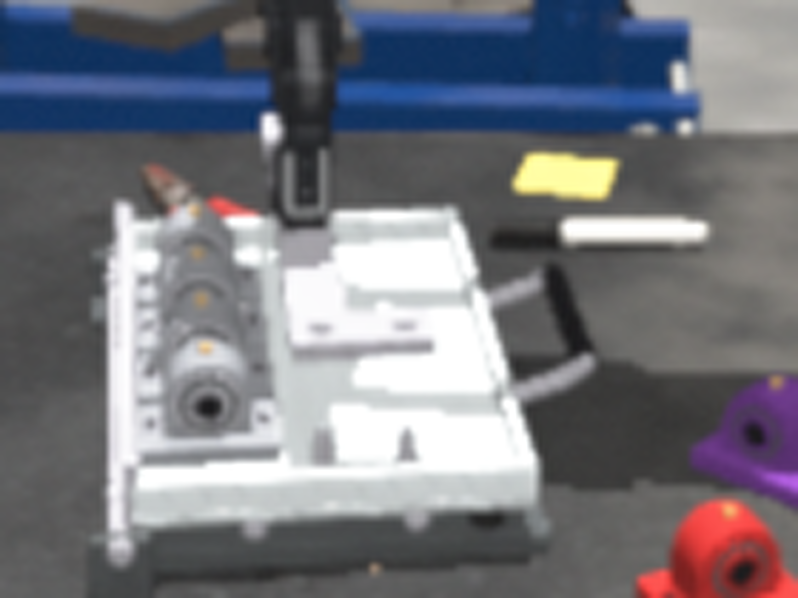

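The bar is held the right way round: hole 1 is above stud 1 at (122,330) and hole 3 at (703,283). I'll compare the measured bar pose with the commanded one.

```bash
python3 - <<'E'
from h import *
t=np.load("pics/top8.npz"); s=np.load("pics/side8.npz"); s7=np.load("pics/side7.npz")
def big(p,x0,y0,x1,y1): return cv2.resize(p[y0:y1,x0:x1,::-1],None,fx=15,fy=15,interpolation=cv2.INTER_CUBIC)
c=np.zeros((600,790,3),np.uint8)
c[:360,:240]=big(t["p"],237,170,253,194); c[:240,260:500]=big(t["p"],340,160,356,176)
c[370:600,:]=0
c[370:595,0:390]=big(s["p"],258,210,284,225); c[250:370,260:500]=0
c[300:600,400:790]=big(s7["p"],258,230,284,250)
cv2.imwrite("pics/h8.png",c)
E
```

```text
(no output)
```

View pics/h8.png

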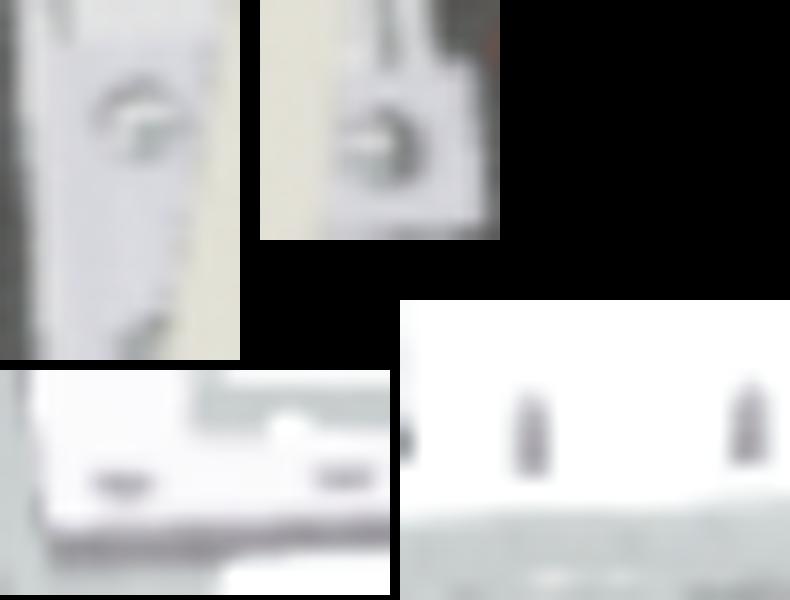

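```bash
python3 - <<'E'
from h import *
e=lambda x,y,x0,y0:((x+.5)/15-.5+x0,(y+.5)/15-.5+y0)
s=telemetry.sense(); zt=s["ee_pos"][2]-16.7; print(s["ee_pos"])
h1=e(140,118,237,170); h3=e(128,147,340,160)
print("top holes",*fit("top",[h1,h3],[(0,128,10),(0,-128,10)],zt,(604,3,.1)))
P=s["ee_pos"]; c,sn=np.cos(T[2]),np.sin(T[2])
for nm,(hx,hy),o in (("h1",(0,128),e(125,115,258,210)),("h2",(-40,128),e(347,108,258,210))):
    X=[P[0]+c*hx-sn*hy,P[1]+sn*hx+c*hy,zt+10]; print(nm,"side pred",proj("side",X),"obs",o)
for nm,(hx,hy),b,t in (("s1",(-89,128),e(132,178,258,230),e(132,92,258,230)),("s2",(-129,128),e(348,165,258,230),e(348,80,258,230))):
    print(nm,"pred base",proj("side",tw(hx,hy,0)),"obs",b,"pred top",proj("side",tw(hx,hy,30)),"obs",t)
# studs in top: base/top predictions
for hx,hy in ((-89,128),(-129,128),(-89,-128)): print(proj("top",tw(hx,hy,0)),proj("top",tw(hx,hy,30)))
E
python3 - <<'E'
import numpy as np,cv2
p=np.load("pics/top7.npz")["p"]
big=lambda x0,y0:cv2.resize(p[y0:y0+16,x0:x0+16,::-1],None,fx=20,fy=20,interpolation=cv2.INTER_CUBIC)
c=np.zeros((320,800,3),np.uint8); 
for i,(a,b) in enumerate(((240,176),(335,168))): c[:,i*400:i*400+320]=big(a,b)
cv2.imwrite("pics/st7.png",c)
E
```

```text
[604.01159036   3.03872504 129.93825445]
top holes [6.05684373e+02 1.86188184e+00 1.05690849e-01] [ 0.01 -0.   -0.01  0.  ]
h1 side pred [266.49779527 216.87699276] obs (265.8666666666667, 217.2)
h2 side pred [281.28354213 216.23816433] obs (280.6666666666667, 216.73333333333332)
s1 pred base [266.81759278 243.76190251] obs (266.3333333333333, 241.4) pred top [266.70526484 234.28747213] obs (266.3333333333333, 235.66666666666666)
s2 pred base [281.15433815 243.05407788] obs (280.73333333333335, 240.53333333333333) pred top [281.20217197 233.60324077] obs (280.73333333333335, 234.86666666666667)
[247.92835449 184.09049322] [247.000455   182.01346424]
[248.98139574 198.79428857] [248.07748479 197.10238242]
[342.77027526 176.59093996] [344.36893885 174.32434506]
```

View pics/st7.png

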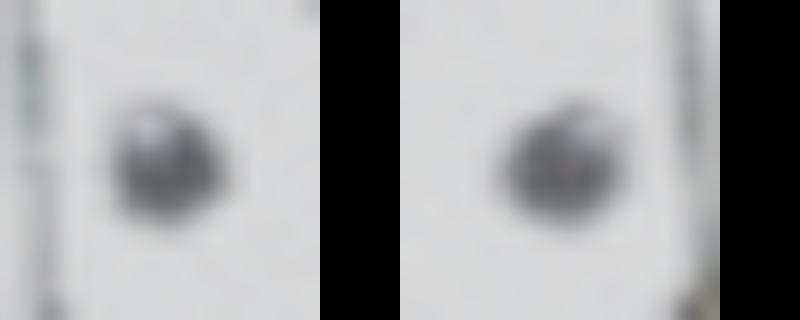

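The cameras put the holes within about 0.5 mm of the studs in x. In y the bar looks about 1 mm too far toward −y. I'll correct for that and lower with a force stop.

```bash
python3 - <<'E'
from h import *
x,y=603.8,4.1
lin(x,y,95,80); st()
h=lin(x,y,76,20,f_stop=8); st("stage1 %s"%h)
if not h:
    h=lin(x,y,56.5,20,f_stop=12); st("stage2 %s"%h)
look("9")
t=np.load("pics/side9.npz"); crop("side",t["p"],210,160,350,265,5.7,"s9")
E
```

```text
t=60.4 ee [603.8   4.1  94.9] F [-0.1  0.1 -1.7] w=13.0
stage1 False t=61.5 ee [603.9   4.1  76.1] F [-0.8  1.3 -1.8] w=13.3
stage2 False t=62.6 ee [603.9   4.1  56.7] F [-0.   0.3  0.2] w=13.4
```

View pics/s9.png

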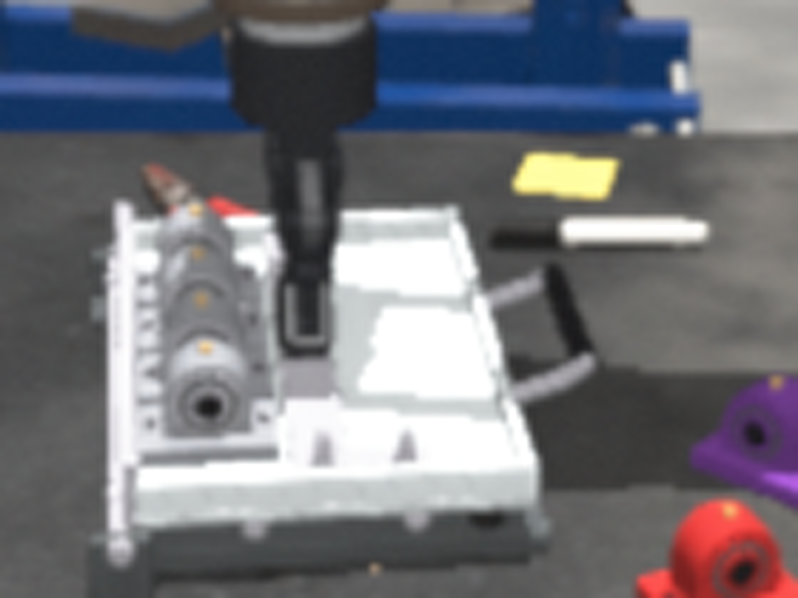

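It slid on without resistance, and the studs stand out of the bar at (323,445) and (406,445). I'll press lightly, release, retreat and check.

```bash
python3 - <<'E'
from h import *
h=lin(603.9,4.1,54.5,15,f_stop=8); st("press %s"%h)
r.let_go(); st("open"); lin(603.9,4.1,160,120)
over(330,-330,260,0); look("10"); st()
t=np.load("pics/top10.npz"); crop("top",t["p"],225,130,365,240,5.7,"t10"); 
W=cloud("top",t["d"])
for hx,hy in ((-89,70),(-89,-70),(-110,128),(-89,100),(-150,0)):
    u,v=np.round(proj("top",tw(hx,hy,10))).astype(int); print(hx,hy,np.nanmedian(W[v-1:v+2,u-1:u+2,2]))
t=np.load("pics/side10.npz"); crop("side",t["p"],210,160,350,265,5.7,"s10")
E
```

```text
press True t=62.9 ee [604.5   4.1  56.6] F [ 0.1 -0.1  7.5] w=13.3
open t=63.6 ee [604.    4.1  55.9] F [ 0.6 -0.3  1.3] w=85.2
 t=66.4 ee [ 330.6 -329.6  259.7] F [ 0.5  0.3 -0.2] w=85.3
-89 70 49.166942431323605
-89 -70 49.26323415155112
-110 128 50.17051234091706
-89 100 48.594842164290455
-150 0 39.67326761403968
```

View pics/t10.png

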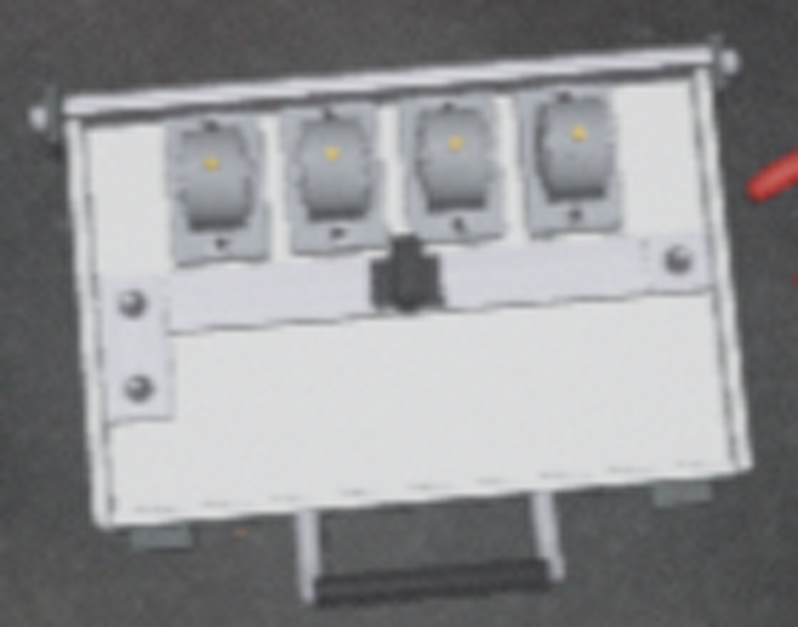

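View pics/s10.png

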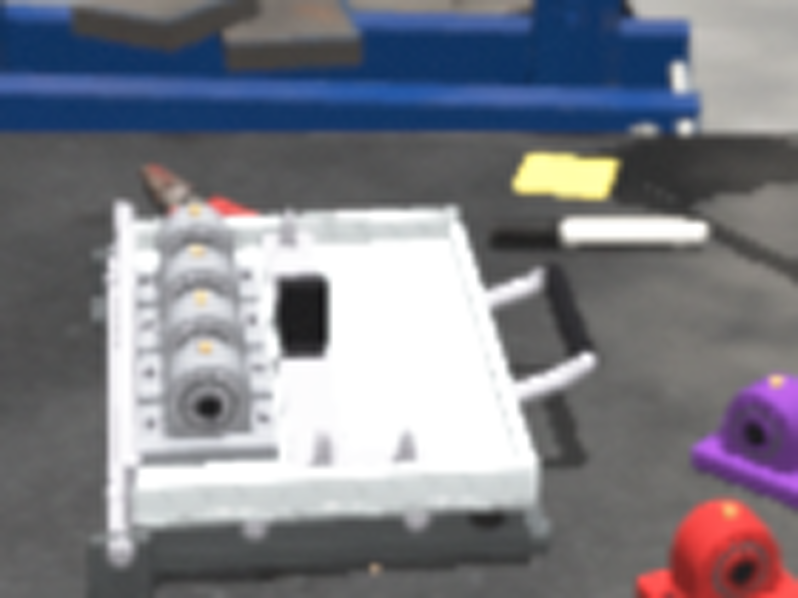

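View pics/top10.png

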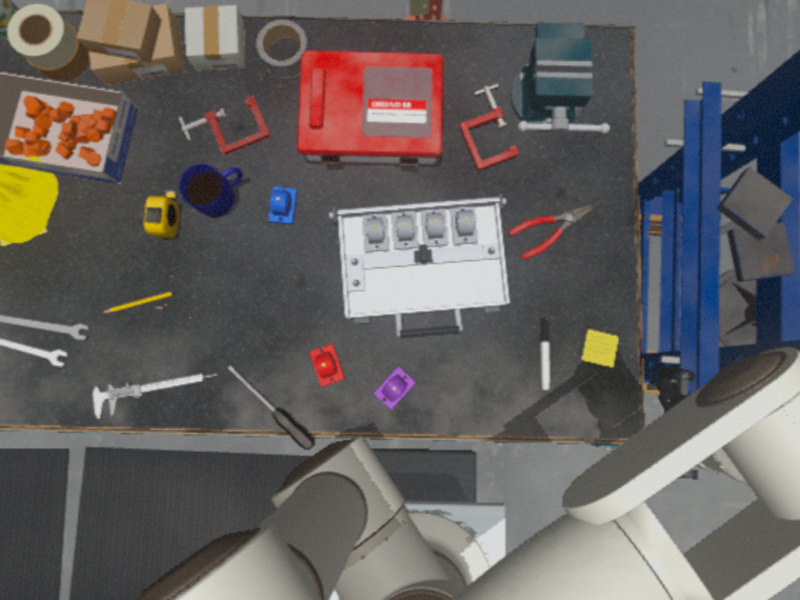

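Both views agree. The bar's top sits at about 49–50 mm, which is the 40 mm floor plus 10 mm, so it lies flat. All three studs come through its holes, the row is flush with the fence and the marker is on the table at (545,353). Handing in.

```bash
python3 - <<'E'
from h import *
r.hold(.5); workorder.sign_off(); st("signed")
E
```

```text
the job is handed in; nothing more can be done
the job is handed in; nothing more can be done
```

The job is done and handed in after about 67 s of the 210 s allowed; no verdict is reported.

**What I did:**
- I laid the marker on the table to the right of the tray.
- I stood all four grey bearings in a row in the tray. One was knocked aside partway through, so I measured it again before picking it up.
- I lifted the tray to about 0.65 rad, so the bearings slid to the fence, and lowered it flat again.
- I turned the bar by about −96° and lowered it onto the three studs, with no notable resistance until a light press at the end.

**Last checks:**
- **Bar:** the depth image puts its top at 49–50 mm over the 40 mm floor, so it lies flat. All three studs come through their holes.
- **Bearings:** all four are upright and flush with the fence, with the tray flat.
- **Marker and arm:** the marker is on the table, and the arm is clear of everything.

**A disagreement:** before seating, the top camera and the arm differed by about 1–2 mm on where the bar was held. I steered between the two.

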